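Switch the push-to-turn stream selector to its next position

TASK

Switch the gas chromatograph's stream selector, the large bar knob on a round skirt, one position clockwise (seen from above): push the knob in, turn it 60 degrees to the next mark, and let go so that it springs fully back out there. Do not turn it on past that position, and leave the small purge knob on the neighbouring box as it is set.

Things in the scene. Friction and masses are not known exactly. Their poses are not given: they have to be found in the camera images.
- selector_grip (a point): Grip point of the stream selector: grey skirt 64 mm across with an upright black bar 58 mm long, 14 mm wide, white pointer line on half its top, on a white box 100 x 100 x 50 mm. Knob out: skirt top 70 mm, bar top 105 mm above the bench. The point is on the turning axis, 22 mm above the skirt top, and moves with the knob. z up, x along the bar (pointer line on the -x half), y across it.
- selector_turn (a joint): Turning of the selector, rad, growing clockwise from above. Positions 0, 1.047, 2.094 (60 degrees apart; black marks on the box, which the pointer line faces). Starts near 0. Out, a lock holds it within 0.2 rad (11 degrees) of its position; pushed in over 6 mm it turns with about 0.05 N m. Let go between positions, it stays in, held under the lock.
- selector_push (a joint): How far the selector knob is pushed straight down, m: 0 fully out, 0.010 fully in. Sprung outwards: about 4 N to start it, 9 N at full depth. Springs back to 0 when let go in a position.
- purge_tip (a point): End of the small purge knob's white line, 16 mm from its axis, 94 mm above the bench. A black bar 34 mm long, 14 mm wide on a low steel disc, on its own white 100 mm box beside the selector's, on either side; it turns without pushing and must stay as set. A third such box carries a round gauge that does not turn; the boxes stand in any order.

How it is judged:
On the way, in this order (a step that is already met when the one before it is completed fails the run):
1. the selector is pushed in, still in its first position (value of joint selector_push above 0.006 m and value of joint selector_turn below 0.3 rad), for 0.05 s.
2. it has been turned to the next position (value of joint selector_turn above 0.8 rad), for 0.05 s.
At the end, for the whole second after the job is handed in: The selector knob stands at its second position (60 degrees clockwise of the first, within 13 degrees), sprung back out to within 2 mm, at rest, and the purge knob stands as it was set (the end of its line within 5 mm of its start) (value of joint selector_turn between 0.817 and 1.277 rad and value of joint selector_push below 0.002 m and velocity of joint selector_turn between -0.1 and 0.1 rad/s and distance of purge_tip from where it was at the start of the episode below 0.005 m); the robot touches nothing.
It fails at once if the selector is turned on past the next position (value of joint selector_turn above 1.5 rad).
It fails at once if the purge knob is turned (the end of its line moves more than 5 mm, about 18 degrees) (distance of purge_tip from where it was at the start of the episode above 0.005 m).
It also fails if it takes over 32 s, if anything falls off the work surface, if the arm or the gripper's body presses on something with over 40 N, if the wrist force passes 120 N, or if a joint passes its speed limit or range.

ROBOT

A 7-joint arm with a two-finger parallel gripper is mounted at the origin on the work surface. World frame = base frame: x ahead of the robot, y to its left, z up, the work surface at z = 0. Lengths are in m, angles in rad, forces in N, time in s.
With the tool pointing down it reaches from about 0.35 to 0.9 m from the base axis. Payload 19.9 kg.
Tool frame: the origin (TCP) lies at the very end of the fingers, on their centre line; the grasp point (between the pads) lies 19 mm behind it; z points along the fingers, y is the line along which they close (so a half turn about z gives the same grasp; the last joint's range is limited). The gripper opens to 85 mm and grips with 20 to 120 N. Pads are 22 mm wide; open, the fingers measure 114 mm over their backs; the gripper's body (76 mm by 85 mm) begins 54 mm behind the grasp point. The pads swing forward as they close: fully open they stand 13 mm farther back than shut.
Start: joints at [-1.224, 0.417, -0.01, 1.614, 0.005, 1.111, -0.053], TCP at [0.237, 0.578, 0.231] pointing down, gripper open.
Joint ranges: [-2.81, 2.81], [-0.39, 2.02], [-1.27, 1.25], [0.06, 2.57], [-1.19, 4.33], [0.19, 2], [-2.82, 2.82]. Speed limits (rad/s): [1.89, 1.89, 2.39, 2.39, 3.01, 3.01, 3.01].

INTERFACE

Orientations are given as [roll, pitch, yaw] about the fixed x, y, z axes, in that order (R = Rz(yaw) Ry(pitch) Rx(roll)).
In Python, from workcell import read_state, optics, ctrl gives the robot as it stands. The module is installed in compiled form; this text tells all that it offers.
- The arm moves only by the tool arm_command, never from a script. Its argument "rows" is a list of rows, each an object of numbers: "gripper": the opening, from 0 (shut) to 1 (fully open); "tx", "ty", "tz": the shift along the tool's x, y, z in units of 25 mm (1.0 is 25 mm); "twist": the turn about the tool's z in units of 10 degrees (1.0 is 10 degrees). In form: [{"gripper": .., "tx": .., "ty": .., "tz": .., "twist": ..}, ...]. A call has 1 to 5 rows; each row is the pose to reach, as a shift and turn from the pose commanded when the call began, along the tool's axes at that moment; what a row does not reach only later rows make up. A row lasts 1/8 s, in which the tool goes at most 62.5 mm and 10.7 degrees, less where a joint would pass 70% of its speed; a pose out of reach is approached as far as the arm can. A call with a gripper value outside its range is refused whole. The fingers move at their own pace and stop on an object; "squeeze" is the grip in N (left out, the last holds). Time passes only in rows, so rows that repeat a pose let the fingers close. It gives the time, the measured TCP pose, the force and the opening at its end, in the units of the state.
- read_state(): the state, without advancing time (a new reading comes with each control period).
- optics.camera(name): name is "scene" or "top"; returns the picture (400x640x3 uint8, red, green, blue); there is no depth.
- optics.camera_model(name): a dict with "intrinsics" (3x3 intrinsics, pixels), "R" (3x3) and "t" (3): a world point X has camera coordinates R X + t. Camera axes: x right, y down, z forward; pixel columns grow to the right and rows downward; lengths in m; the calibration is good to about 2 mm. A picture is of the moment at which its call begins. camera_model takes no time and is no camera call.
- ctrl.finish_job(): hands the job in, once; it reports no verdict.
The state is a dict: "time": time; "joints": joint angles; "joint_vel": joint speeds; "joint_efforts": joint torques, N m; "eef_pos": TCP position; "ee_rot": TCP orientation; "wrist_force": force on the tool from outside, world axes, zero at the start; "wrist_torque": the same for the moment, N m; "opening": finger opening in m.
Only numpy, scipy, OpenCV 4.12 (cv2) and the standard library are available. Lean on these libraries where they do the work, as an engineer would, in place of code of your own. Each camera call takes 0.05 s, during which the arm holds its last target. There are 200 camera calls.

## Working session

There is one attempt and no reset: what is moved stays moved. The work goes in short steps, Python scripts to look and compute and a tool call to move; the robot and the scene stay as the last step left them, time stands still between calls to the robot, and variables do not carry over. Pictures are saved under pics/ and viewed, on a budget of 10 in all, crops included, one or two more only if the job needs it, and the job is handed in when it is done.

Besides the shell and the picture viewer there is one more tool, called after "Request:" as name(argument=value, ...) on one line, values as JSON. arm_command: Moves the arm, as the interface text tells. Its arguments: {"type":"object","properties":{"rows":{"type":"array","items":{"type":"object","properties":{"gripper":{"type":"number"},"tx":{"type":"number"},"ty":{"type":"number"},"tz":{"type":"number"},"twist":{"type":"number"}}}},"squeeze":{"type":"number"}},"required":["rows"]}

```bash
mkdir -p pics; python3 - <<'E'
from workcell import read_state, optics
import cv2,numpy as np
for n in("top","scene"):
    im=optics.camera(n); cv2.imwrite(f"pics/{n}0.png",im[...,::-1])
    m=optics.camera_model(n); print(n,{k:np.round(v,4).tolist() for k,v in m.items()})
s=read_state();print(s["time"],s["eef_pos"],s["ee_rot"],s["opening"])
E
```

```text
top {'intrinsics': [[453.6551, 0.0, 323.1767], [0.0, 453.6551, 204.3603], [0.0, 0.0, 1.0]], 'R': [[-0.0044, -0.9994, 0.0331], [-0.9875, -0.0008, -0.1577], [0.1576, -0.0334, -0.9869]], 't': [-0.0088, 0.5643, 0.836]}
scene {'intrinsics': [[496.5788, 0.0, 322.2207], [0.0, 496.5788, 201.9843], [0.0, 0.0, 1.0]], 'R': [[-0.2158, 0.9764, 0.002], [0.6743, 0.1505, -0.723], [-0.7062, -0.1547, -0.6909]], 't': [0.1142, -0.2789, 1.3193]}
0.1 [0.2367819  0.57806497 0.23073285] [-3.14048667e+00  3.77015804e-05  2.75282606e+00] 0.08548374308376613
```

View pics/top0.png

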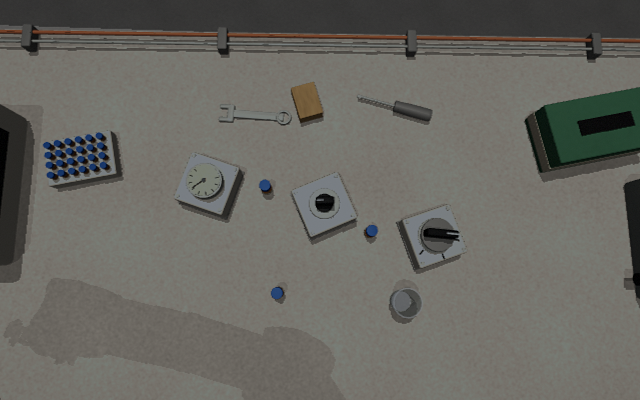

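View pics/scene0.png

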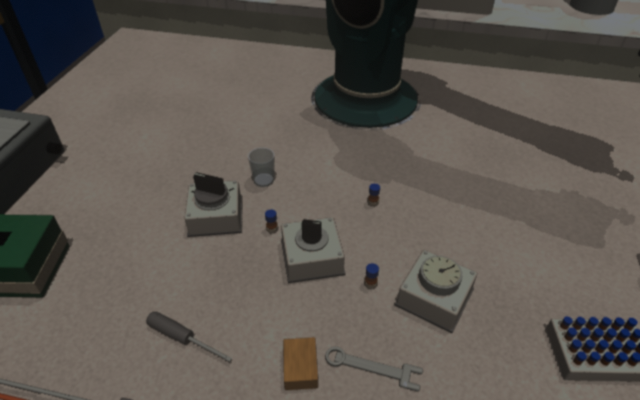

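The selector is at about (438,236) in the top view and (210,190) in the scene view. The purge knob is at (324,203) in the top view and the gauge is at (205,181). I'll zoom in on the selector.

```bash
cat > h.py <<'E'
import numpy as np
from workcell import optics
def ray(n,u,v,z):
    m=optics.camera_model(n);R,t=np.array(m["R"]),np.array(m["t"])
    c=-R.T@t; d=R.T@np.linalg.inv(m["intrinsics"])@[u,v,1]
    return c+d*(z-c[2])/d[2]
def proj(n,X):
    m=optics.camera_model(n);p=np.array(m["intrinsics"])@(np.array(m["R"])@X+m["t"]);return p[:2]/p[2]
E
python3 - <<'E'
import cv2,numpy as np
from h import *
im=cv2.imread("pics/top0.png"); sc=cv2.imread("pics/scene0.png")
a=cv2.resize(im[195:280,390:475],(600,600),interpolation=cv2.INTER_CUBIC)
cv2.imwrite("pics/crop1.png",a)
# black bar mask in top
g=im.max(2).astype(int); m=np.zeros(g.shape,np.uint8); m[215:260,410:470]=(g[215:260,410:470]<45)
n,l,st,ce=cv2.connectedComponentsWithStats(m)
for i in range(1,n):
    if st[i,4]>20:
        p=np.argwhere(l==i)[:,::-1].astype(np.float32); print(st[i],ce[i],cv2.minAreaRect(p))
E
```

```text
[423 228  36  13 308] [439.53246753 233.58766234] ((440.7254638671875, 233.52052307128906), (35.58054733276367, 9.958931922912598), 5.19442892074585)
```

View pics/crop1.png

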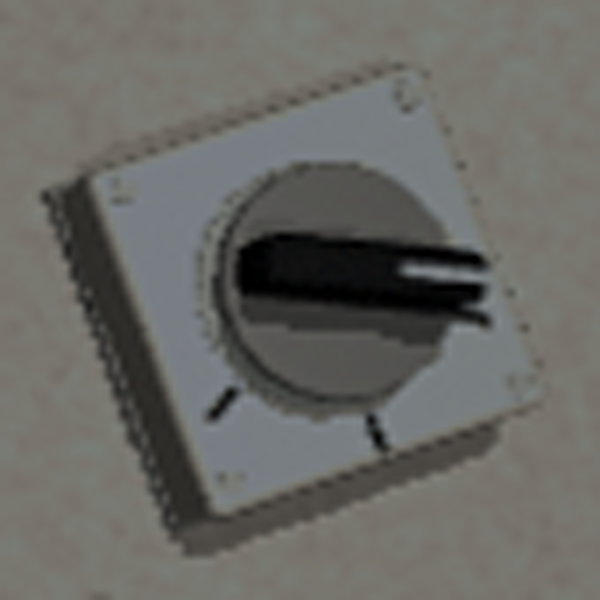

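```bash
python3 - <<'E'
import cv2,numpy as np
from h import *
q=lambda u,v:(390+u/7.06-.5,195+v/7.06-.5)
for nm,u,v,z in [("skirtL",219,284,.07),("skirtT",325,162,.07),("skirtB",345,403,.07),("skirtLB",255,375,.07),("skirtTR",425,205,.07),("lineEnd",487,272,.105),("lineIn",400,268,.105),("endA",487,255,.105),("endB",485,303,.105),("farA",272,233,.105),("farB",240,295,.105),("m2in",372,415,.05),("m2out",384,450,.05),("m3in",236,391,.05),("m3out",210,418,.05),
 ("c1",92,180,.05),("c2",405,68,.05),("c3",540,400,.05),("c4",215,515,.05)]:
    print(nm,np.round(ray("top",*q(u,v),z)*1000,1))
P=np.array([ray("top",*q(u,v),.07)[:2] for u,v in [(219,284),(325,162),(345,403),(255,375),(425,205)]])
A=np.c_[2*P,np.ones(5)];s=np.linalg.lstsq(A,(P**2).sum(1),rcond=None)[0];print("circ",s[:2],np.sqrt(s[2]+s[:2]@s[:2]))
m=optics.camera_model("top");print("cam",-np.array(m["R"]).T@m["t"])
sc=cv2.imread("pics/scene0.png");cv2.imwrite("pics/crop2.png",cv2.resize(sc[160:245,175:260],(600,600),interpolation=cv2.INTER_CUBIC))
E
```

```text
skirtL [ 502.6 -191.8   70. ]
skirtT [ 535.3 -221.7   70. ]
skirtB [ 471.  -224.2   70. ]
skirtLB [ 478.4 -200.4   70. ]
skirtTR [ 523.7 -248.2   70. ]
lineEnd [ 502.4 -252.3  105. ]
lineIn [ 503.4 -229.8  105. ]
endA [ 506.8 -252.5  105. ]
endB [ 494.4 -251.3  105. ]
farA [ 512.5 -197.2  105. ]
farB [ 496.6 -188.3  105. ]
m2in [ 468.8 -237.2   50. ]
m2out [ 459.4 -240.    50. ]
m3in [ 475.4 -200.3   50. ]
m3out [ 468.1 -192.9   50. ]
c1 [ 533.  -162.9   50. ]
c2 [ 564.1 -250.8   50. ]
c3 [ 472.7 -283.5   50. ]
c4 [ 442.1 -193.3   50. ]
circ [ 0.50278293 -0.22338383] 0.03239802297324052
cam [0.42542096 0.01956713 0.91432916]
```

View pics/crop2.png

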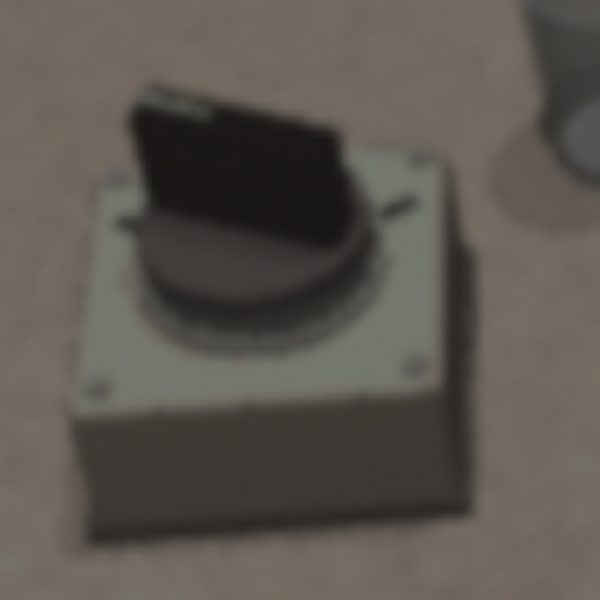

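```bash
cat >> h.py <<'E'
from workcell import read_state
from scipy.spatial.transform import Rotation as Ro
def go(x,y,z,yaw):
    s=read_state();R=Ro.from_euler("xyz",s["ee_rot"]).as_matrix()
    d=R.T@(np.array([x,y,z])-s["eef_pos"])/.025
    tw=(np.degrees(s["ee_rot"][2])-yaw+180)%360-180
    print("t",s["time"],"pos",np.round(s["eef_pos"],4),"yaw",round(np.degrees(s["ee_rot"][2]),1),"units",np.round(d,2),"twist",round(tw/10,2),"F",np.round(s["wrist_force"],1),"j7",s["joints"][6],"open",s["opening"])
E
python3 -c "
from h import *
go(.503,-.223,.20,88)"
```

```text
t 0.1 pos [0.2368 0.5781 0.2307] yaw 157.7 units [-22.   -25.61   1.26] twist 6.97 F [-0.9 -0.5 -0.3] j7 -0.05298341400988698 open 0.08548374308376613
```

Request:
arm_command(rows=[{"gripper": 1,"tx": -22,"ty": -25.6,"tz": 0,"twist": 7},{"gripper": 1,"tx": -22,"ty": -25.6,"tz": 0,"twist": 7},{"gripper": 1,"tx": -22,"ty": -25.6,"tz": 0,"twist": 7},{"gripper": 1,"tx": -22,"ty": -25.6,"tz": 0,"twist": 7},{"gripper": 1,"tx": -22,"ty": -25.6,"tz": 0,"twist": 7}])

```text
time: 0.72
eef_pos: [0.3358, 0.2798, 0.2312]
ee_rot: [-3.142, -0.0, 1.809]
wrist_force: [1.2, -0.2, 0.6]
opening: 0.0854
```

```bash
python3 -c "
from h import *
go(.503,-.223,.20,88)"
```

```text
t 0.725 pos [0.3358 0.2798 0.2312] yaw 103.7 units [-21.12   1.75   1.25] twist 1.57 F [ 1.2 -0.2  0.6] j7 -0.5024731248683139 open 0.08535831075196683
```

Request:
arm_command(rows=[{"gripper": 1,"tx": -21.1,"ty": 1.75,"tz": 0,"twist": 1.6},{"gripper": 1,"tx": -21.1,"ty": 1.75,"tz": 0,"twist": 1.6},{"gripper": 1,"tx": -21.1,"ty": 1.75,"tz": 0,"twist": 1.6},{"gripper": 1,"tx": -21.1,"ty": 1.75,"tz": 0,"twist": 1.6},{"gripper": 1,"tx": -21.1,"ty": 1.75,"tz": 0,"twist": 1.6}])

```text
time: 1.35
eef_pos: [0.4362, -0.016, 0.2315]
ee_rot: [3.141, -0.0, 1.536]
wrist_force: [2.0, 1.0, -0.9]
opening: 0.0853
```

```bash
python3 -c "
from h import *
go(.503,-.223,.17,88)"
```

```text
t 1.35 pos [ 0.4362 -0.016   0.2315] yaw 88.0 units [-8.18  2.95  2.46] twist 0.0 F [ 2.   1.  -0.9] j7 -0.00824233500989367 open 0.08528323326100418
```

Request:
arm_command(rows=[{"gripper": 1,"tx": -8.2,"ty": 2.95,"tz": 0,"twist": 0},{"gripper": 1,"tx": -8.2,"ty": 2.95,"tz": 0,"twist": 0},{"gripper": 1,"tx": -8.2,"ty": 2.95,"tz": 2.4,"twist": 0},{"gripper": 1,"tx": -8.2,"ty": 2.95,"tz": 2.4,"twist": 0},{"gripper": 1,"tx": -8.2,"ty": 2.95,"tz": 2.4,"twist": 0}])

```text
time: 1.98
eef_pos: [0.5013, -0.2243, 0.1691]
ee_rot: [-3.138, 0.001, 1.532]
wrist_force: [-0.4, 0.6, 0.8]
opening: 0.0854
```

```bash
python3 - <<'E'
from h import *
import cv2
go(.503,-.223,.12,88)
a=optics.camera("top")[195:280,390:475,::-1];b=optics.camera("scene")[120:245,155:280,::-1]
r=lambda i:cv2.resize(i,(400,400),interpolation=cv2.INTER_CUBIC)
cv2.imwrite("pics/v2.png",np.hstack([r(a),r(b)]))
E
```

```text
t 1.975 pos [ 0.5013 -0.2243  0.1691] yaw 87.8 units [0.06 0.08 1.96] twist -0.02 F [-0.4  0.6  0.8] j7 0.6264224733407543 open 0.0854469337976021
```

View pics/v2.png

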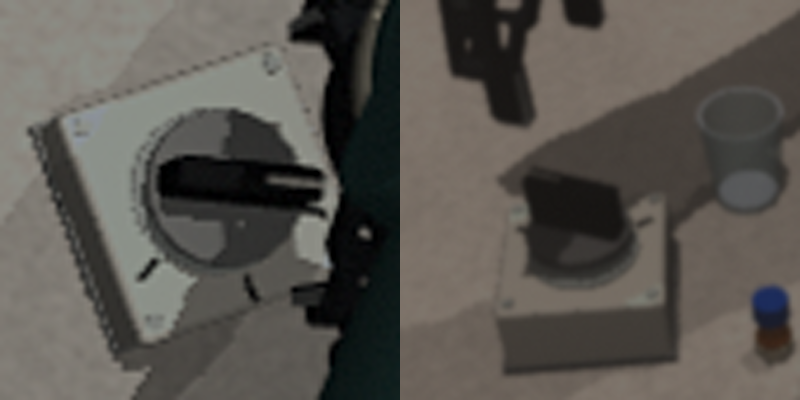

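The fingers straddle the knob from above in both views. I'll check the finger tips, at scene (191,157) and (214,126), against their projection.

```bash
python3 - <<'E'
from h import *
s=read_state();R=Ro.from_euler("xyz",s["ee_rot"]).as_matrix()
for y in(-.05,.05): print(proj("scene",s["eef_pos"]+R@[0,y,-.013]))
for q in [(.503,-.223,.105),(.503,-.252,.105),(.504,-.194,.105)]: print(proj("scene",np.array(q)))
print([(155+u/3.2,120+v/3.2) for u,v in((526,172),(615,188))])
go(.503,-.223,.074,88)
E
```

```text
[213.95947846 125.26705084]
[190.0532024 158.5765286]
[208.59470757 175.60018254]
[194.03039008 173.39795321]
[223.10855608 178.16895245]
[(319.375, 173.75), (347.1875, 178.75)]
t 2.075 pos [ 0.5022 -0.2216  0.171 ] yaw 88.0 units [-0.05  0.04  3.88] twist -0.0 F [ 1.5  0.6 -0. ] j7 0.6241558098937322 open 0.08543788266124072
```

Request:
arm_command(rows=[{"gripper": 1,"tx": -0.05,"ty": 0.05,"tz": 2,"twist": 0},{"gripper": 1,"tx": -0.05,"ty": 0.05,"tz": 3.5,"twist": 0},{"gripper": 1,"tx": -0.05,"ty": 0.05,"tz": 3.84,"twist": 0},{"gripper": 1,"tx": -0.05,"ty": 0.05,"tz": 3.84,"twist": 0}])

```text
time: 2.58
eef_pos: [0.5043, -0.2224, 0.0764]
ee_rot: [3.141, 0.0, 1.537]
wrist_force: [-0.4, -0.4, -0.1]
opening: 0.0856
```

Request:
arm_command(rows=[{"gripper": 0},{"gripper": 0},{"gripper": 0},{"gripper": 0},{"gripper": 0}], squeeze=60)

```text
invalid input
```

```bash
python3 - <<'E'
from h import *
go(.503,-.223,.066,88);print(read_state()["wrist_torque"])
E
```

```text
t 2.575 pos [ 0.5043 -0.2224  0.0764] yaw 88.1 units [-0.03 -0.05  0.42] twist 0.01 F [-0.4 -0.4 -0.1] j7 0.721640417368247 open 0.08556787340489799
[-0.04976549 -0.00163964  0.02488   ]
```

Rows need all their fields.

Request:
arm_command(rows=[{"gripper": 0,"tx": 0,"ty": 0,"tz": 0,"twist": 0},{"gripper": 0,"tx": 0,"ty": 0,"tz": 0,"twist": 0},{"gripper": 0,"tx": 0,"ty": 0,"tz": 0,"twist": 0},{"gripper": 0,"tx": 0,"ty": 0,"tz": 0,"twist": 0},{"gripper": 0,"tx": 0,"ty": 0,"tz": 0,"twist": 0}], squeeze=60)

```text
time: 3.2
eef_pos: [0.5042, -0.2227, 0.0756]
ee_rot: [3.141, 0.0, 1.536]
wrist_force: [2.6, 1.9, 2.7]
opening: 0.013
```

```bash
python3 - <<'E'
from h import *
go(.503,-.223,.066,88);print(read_state()["wrist_torque"])
E
```

```text
t 3.2 pos [ 0.5042 -0.2227  0.0756] yaw 88.0 units [-0.01 -0.05  0.38] twist 0.0 F [2.6 1.9 2.7] j7 0.7226229152243181 open 0.01303430769676912
[ 0.38458809 -0.49651546 -0.01596631]
```

Gripped: the opening is 13 mm, about the bar's 14 mm width. Next I push straight down about 9 mm.

Request:
arm_command(rows=[{"gripper": 0,"tx": 0,"ty": 0,"tz": 0.15,"twist": 0},{"gripper": 0,"tx": 0,"ty": 0,"tz": 0.28,"twist": 0},{"gripper": 0,"tx": 0,"ty": 0,"tz": 0.36,"twist": 0},{"gripper": 0,"tx": 0,"ty": 0,"tz": 0.36,"twist": 0}])

```text
time: 3.7
eef_pos: [0.5042, -0.2228, 0.0663]
ee_rot: [3.141, 0.0, 1.536]
wrist_force: [2.8, 4.8, 7.7]
opening: 0.0131
```

```bash
python3 - <<'E'
from h import *
go(.503,-.223,.066,20);print(read_state()["wrist_torque"])
E
```

```text
t 3.7 pos [ 0.5042 -0.2228  0.0663] yaw 88.0 units [-0.01 -0.05  0.01] twist 6.8 F [2.8 4.8 7.7] j7 0.731789373003765 open 0.013075336747113758
[ 0.66884009 -0.45499111  0.02208359]
```

Request:
arm_command(rows=[{"gripper": 0,"tx": 0,"ty": 0,"tz": 0,"twist": 0.8},{"gripper": 0,"tx": 0,"ty": 0,"tz": 0,"twist": 1.6},{"gripper": 0,"tx": 0,"ty": 0,"tz": 0,"twist": 2.4},{"gripper": 0,"tx": 0,"ty": 0,"tz": 0,"twist": 3.2},{"gripper": 0,"tx": 0,"ty": 0,"tz": 0,"twist": 4}])

```text
time: 4.32
eef_pos: [0.5057, -0.2232, 0.067]
ee_rot: [3.138, -0.001, 0.834]
wrist_force: [9.9, 0.0, 8.1]
opening: 0.0127
```

```bash
python3 - <<'E'
from h import *
go(.503,-.223,.066,20);print(read_state()["wrist_torque"])
E
```

```text
t 4.325 pos [ 0.5057 -0.2232  0.067 ] yaw 47.8 units [-0.07 -0.08  0.04] twist 2.78 F [9.9 0.  8.1] j7 0.15485956917091434 open 0.01274152990369124
[ 0.01212561 -2.14325008  0.06399475]
```

Request:
arm_command(rows=[{"gripper": 0,"tx": -0.03,"ty": -0.03,"tz": 0.02,"twist": 0.8},{"gripper": 0,"tx": -0.03,"ty": -0.03,"tz": 0.02,"twist": 1.6},{"gripper": 0,"tx": -0.03,"ty": -0.03,"tz": 0.02,"twist": 2.4},{"gripper": 0,"tx": -0.03,"ty": -0.03,"tz": 0.02,"twist": 2.75},{"gripper": 0,"tx": -0.03,"ty": -0.03,"tz": 0.02,"twist": 2.75}])

```text
time: 4.95
eef_pos: [0.5061, -0.224, 0.067]
ee_rot: [3.136, -0.004, 0.358]
wrist_force: [18.7, -3.8, 6.9]
opening: 0.013
```

```bash
python3 - <<'E'
from h import *
import cv2
go(.503,-.223,.066,20);print(read_state()["wrist_torque"])
a=optics.camera("top")[195:280,390:475,::-1];b=optics.camera("scene")[140:245,165:270,::-1]
r=lambda i:cv2.resize(i,(400,400),interpolation=cv2.INTER_CUBIC)
cv2.imwrite("pics/v3.png",np.hstack([r(a),r(b)]))
E
```

```text
t 4.95 pos [ 0.5061 -0.224   0.067 ] yaw 20.5 units [-0.1  -0.08  0.04] twist 0.05 F [18.7 -3.8  6.9] j7 -0.2360823781877811 open 0.013046853006990397
[-0.7695818  -4.01197507  0.06194004]
```

View pics/v3.png

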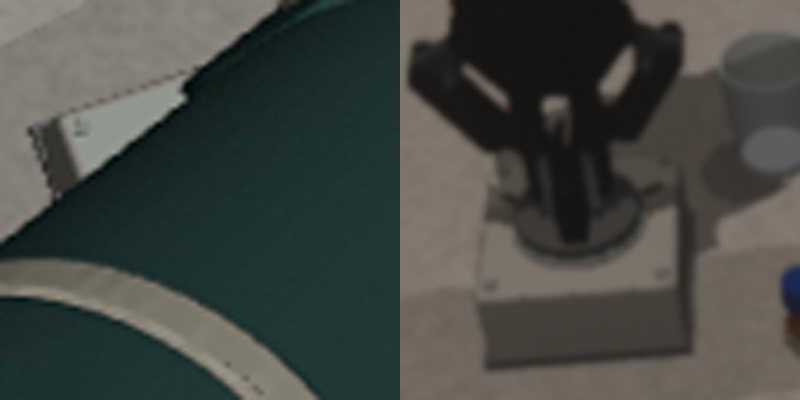

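The knob is turned, with the bar now pointing square to the box's front edge. I'll relieve the side force, let it rise, then release.

Request:
arm_command(rows=[{"gripper": 0,"tx": 0.08,"ty": 0,"tz": 0,"twist": 0},{"gripper": 0,"tx": 0.08,"ty": 0,"tz": -0.2,"twist": 0},{"gripper": 0,"tx": 0.08,"ty": 0,"tz": -0.36,"twist": 0},{"gripper": 0,"tx": 0.08,"ty": 0,"tz": -0.36,"twist": 0}])

```text
time: 5.55
eef_pos: [0.5063, -0.2239, 0.0757]
ee_rot: [3.137, -0.002, 0.358]
wrist_force: [11.8, -7.9, 4.3]
opening: 0.0132
```

Request:
arm_command(rows=[{"gripper": 1,"tx": 0,"ty": 0,"tz": 0,"twist": 0},{"gripper": 1,"tx": 0,"ty": 0,"tz": 0,"twist": 0},{"gripper": 1,"tx": 0,"ty": 0,"tz": 0,"twist": 0},{"gripper": 1,"tx": 0,"ty": 0,"tz": 0,"twist": 0},{"gripper": 1,"tx": 0,"ty": 0,"tz": 0,"twist": 0}])

```text
time: 6.18
eef_pos: [0.5045, -0.2222, 0.0748]
ee_rot: [3.142, 0.0, 0.358]
wrist_force: [0.7, -0.4, 0.1]
opening: 0.0851
```

Request:
arm_command(rows=[{"gripper": 1,"tx": 0,"ty": 0,"tz": -1,"twist": 0},{"gripper": 1,"tx": 0,"ty": 0,"tz": -3,"twist": 0},{"gripper": 1,"tx": 0,"ty": 0,"tz": -6,"twist": 0},{"gripper": 1,"tx": 0,"ty": 0,"tz": -6,"twist": 0},{"gripper": 1,"tx": 0,"ty": 0,"tz": -6,"twist": 0}])

```text
time: 6.8
eef_pos: [0.5049, -0.2219, 0.2251]
ee_rot: [3.141, -0.001, 0.358]
wrist_force: [-0.0, 0.3, -0.8]
opening: 0.0857
```

```bash
python3 - <<'E'
from h import *
go(.40,.20,.23,20)
E
```

```text
t 6.8 pos [ 0.5049 -0.2219  0.2251] yaw 20.5 units [  1.99 -17.28  -0.2 ] twist 0.05 F [-0.   0.3 -0.8] j7 -0.40115948668691825 open 0.08570455656608825
```

Request:
arm_command(rows=[{"gripper": 1,"tx": 2,"ty": -17.3,"tz": 0,"twist": 0},{"gripper": 1,"tx": 2,"ty": -17.3,"tz": 0,"twist": 0},{"gripper": 1,"tx": 2,"ty": -17.3,"tz": 0,"twist": 0},{"gripper": 1,"tx": 2,"ty": -17.3,"tz": 0,"twist": 0},{"gripper": 1,"tx": 2,"ty": -17.3,"tz": 0,"twist": 0}])

```text
time: 7.42
eef_pos: [0.4343, 0.0608, 0.2241]
ee_rot: [3.141, 0.001, 0.358]
wrist_force: [0.6, 0.6, -0.1]
opening: 0.0856
```

```bash
python3 - <<'E'
from h import *
import cv2
a=optics.camera("top")[195:280,390:475,::-1];b=optics.camera("scene")[:,:,::-1]
cv2.imwrite("pics/top4.png",optics.camera("top")[:,:,::-1])
r=lambda i:cv2.resize(i,(400,400),interpolation=cv2.INTER_CUBIC)
cv2.imwrite("pics/v4.png",np.hstack([r(a),r(b[150:290,165:365])]))
E
```

```text
(no output)
```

View pics/v4.png

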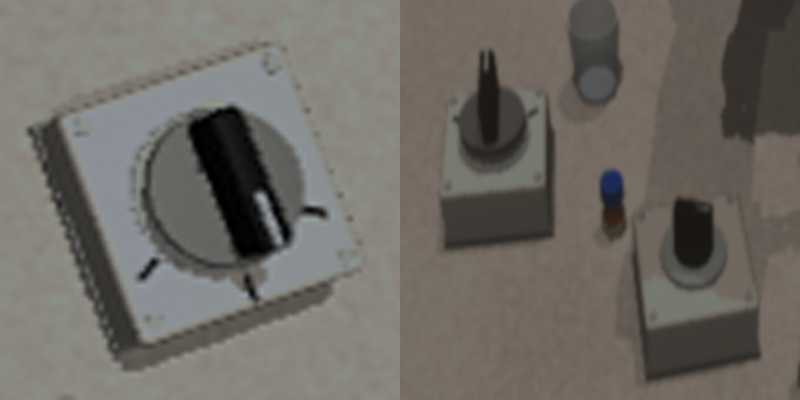

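The pointer faces the middle mark, and the first mark is now visible at right. I'll check the angle, the height and the purge knob numerically.

```bash
python3 - <<'E'
from h import *
import cv2
q=lambda u,v:(390+u/4.706-.5,195+v/4.706-.5)
A,B=ray("top",*q(260,190),.105),ray("top",*q(272,242),.105);d=B-A
ang=lambda d:np.degrees(np.arctan2(d[1],d[0]))
print("line",A,B,ang(d),"from axis",ang(B-[.503,-.223,0]))
for i,o in (((303,208),(326,213)),((248,275),(254,299)),((157,259),(142,279))):
    print("mark",ang(ray("top",*q(*o),.05)-[.503,-.223,0]))
# height: bar tip end top in scene image, predicted out/in
sc=(165+488/2-200+.0,)
for z in(.105,.095):
    e=np.array([.503,-.223,z])+.029*np.array([np.cos(np.radians(-160)),np.sin(np.radians(-160)),0])
    p=proj("scene",e);print(z,"pointer end in crop",400+(p[0]-165)*2,(p[1]-150)*400/140)
a=cv2.imread("pics/top0.png");b=cv2.imread("pics/top4.png")
def edge(im,s): return im[s].astype(int)
print("purge bar diff",np.abs(edge(a,np.s_[190:215,310:340])-edge(b,np.s_[190:215,310:340])).mean())
for im in(a,b):
    m=cv2.inRange(im[188:218,308:342],(0,0,0),(45,45,45));p=np.argwhere(m)[:,::-1].astype(np.float32);print(len(p),p.mean(0),cv2.minAreaRect(p))
E
```

```text
line [ 0.49908242 -0.2270462   0.105     ] [ 0.47917397 -0.23073617  0.105     ] -169.4995653595808 from axis -162.01169110770363
mark -99.97900511810884
mark -159.40620808949816
mark 140.1324791073071
0.105 pointer end in crop 488.18689200823593 45.024902427293064
0.095 pointer end in crop 489.8050462229658 56.53045112119831
purge bar diff 13.741333333333333
254 [16.606298 14.562992] ((16.5, 14.5), (17.0, 17.0), 90.0)
291 [14.958763 14.766323] ((12.817914962768555, 15.066473007202148), (17.562604904174805, 25.925750732421875), 81.25383758544922)
```

The height is ambiguous at this resolution: expected 45 if out, 56 if in, observed about 50. I'll move clear and zoom in.

Request:
arm_command(rows=[{"gripper": 1,"tx": 4,"ty": -12,"tz": -1,"twist": 0},{"gripper": 1,"tx": 4,"ty": -12,"tz": -1,"twist": 0},{"gripper": 1,"tx": 4,"ty": -12,"tz": -1,"twist": 0},{"gripper": 1,"tx": 4,"ty": -12,"tz": -1,"twist": 0},{"gripper": 1,"tx": 4,"ty": -12,"tz": -1,"twist": 0}])

```text
time: 8.2
eef_pos: [0.4245, 0.3713, 0.2486]
ee_rot: [3.141, 0.001, 0.357]
wrist_force: [0.1, -0.8, 0.6]
opening: 0.0854
```

```bash
python3 - <<'E'
from h import *
import cv2
t=optics.camera("top")[:,:,::-1];s=optics.camera("scene")[:,:,::-1]
cv2.imwrite("pics/top5.png",t);cv2.imwrite("pics/scene5.png",s)
t0=cv2.imread("pics/top0.png");s0=cv2.imread("pics/scene0.png")
r=lambda i:cv2.resize(i,(300,300),interpolation=cv2.INTER_CUBIC)
S=np.s_[165:225,180:240];P=np.s_[170:240,290:360]
cv2.imwrite("pics/v5.png",np.vstack([np.hstack([r(s0[S]),r(s[S])]),np.hstack([r(t0[P]),r(t[P])])]))
for z in(.105,.095):
  for an in(-160,-166):
    e=np.array([.503,-.223,z])+.029*np.array([np.cos(np.radians(an)),np.sin(np.radians(an)),0])
    n=np.array([.503,-.223,z])*2-e;n[2]=z
    print(z,an,(proj("scene",e)-[180,165])*5,(proj("scene",n)-[180,165])*5)
# skirt near edge
for z in(.07,.06):
  v=np.array([.7062,.1547,0]);v/=np.linalg.norm(v)
  print("skirt front",z,(proj("scene",np.array([.503,-.223,z])+.032*v)-[180,165])*5)
E
```

```text
0.105 -160 [145.46723002   3.79357925] [140.36535599 104.46743864]
0.105 -166 [153.50749601   3.40411611] [131.95171375 104.89471724]
0.095 -160 [149.51261556  23.92828946] [144.63370859 124.75702809]
0.095 -166 [157.49389257  23.53789405] [136.28463874 125.18502553]
skirt front 0.07 [143.26628935 180.13358742]
skirt front 0.06 [147.41343698 199.38930797]
```

View pics/v5.png

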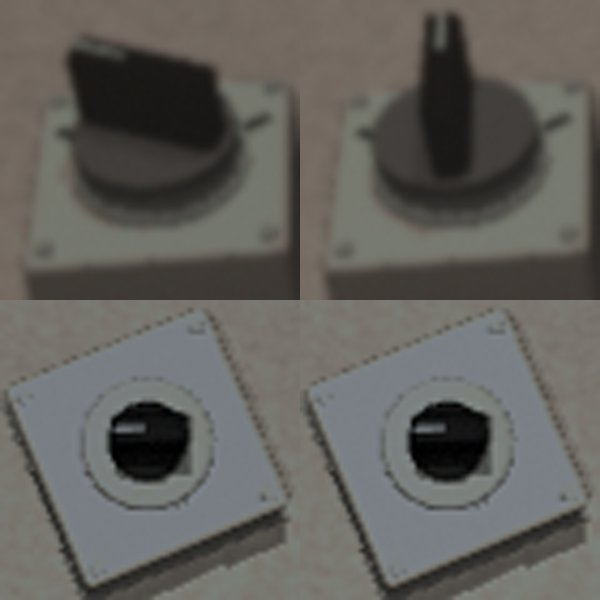

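Purge knob is unchanged. The skirt looks level with its start height, so I'll make a quick sub-pixel comparison before handing in.

```bash
python3 - <<'E'
import cv2,numpy as np
a=cv2.imread("pics/scene0.png",0).astype(np.float32);b=cv2.imread("pics/scene5.png",0).astype(np.float32)
# front lower skirt strip incl. skirt edge; and right/left skirt edges; box as reference
for n,S in (("skirt front",np.s_[198:211,198:226]),("box front edge",np.s_[212:224,190:236])):
    t=a[S];y,x=S
    W=b[y.start-5:y.stop+5,x.start-3:x.stop+3]
    M=cv2.matchTemplate(W,t,cv2.TM_CCOEFF_NORMED);_,v,_,l=cv2.minMaxLoc(M);c=M[:,l[0]];i=l[1]
    off=(c[i-1]-c[i+1])/(2*(c[i-1]-2*c[i]+c[i+1]));print(n,"dy",i-5+off,"dx",l[0]-3,"score",v)
print("expected dy if 10 mm in: 3.9 px")
E
```

```text
skirt front dy 0.1894999 dx 0 score 0.9467698335647583
box front edge dy 0.017927041 dx 0 score 0.9996538162231445
expected dy if 10 mm in: 3.9 px
```

The skirt has shifted 0.17 px, about 0.4 mm, so the knob is out.

```bash
python3 -c "
from workcell import ctrl
print(ctrl.finish_job())"
```

```text
the job is handed in; nothing more can be done
None
```

I gripped the selector bar, pushed it in about 9 mm and turned it about 67° clockwise. That is slightly more than 60° because it started about 8° short of its first mark. I then let it rise, released it and moved the arm clear. The job was handed in at about 8.3 s of the 32 s limit.

**Angle:** The pointer faces the second mark at about -160°. The gripper yaw puts it at -159.5°, and the line's end seen from the axis gives -162°. The direction of the short white line alone read -169°. I put that down to pixel noise on the short line, and it would still be within the 13° limit.

**Height:** A comparison of the skirt before and after shows a shift of about 0.2 px, or roughly 0.4 mm, so the knob is fully out. The bar-end height read about 1 px low, which was less conclusive.

**Purge knob:** It looks the same as at the start in a before-and-after view. An earlier automatic comparison flagged a difference, most likely the arm's shadow. I did not repeat that comparison after moving the arm away and judged it by eye.

**Forces:** The largest wrist force seen between moves was about 20 N, and it read about zero after release.

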